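Load the drill jig and lock its drill plate

TASK

Load the drill jig: lower the housing, open side up, on to the floor of the nest between the six nest blocks, lay the spacer frame square on it, then the cover on top, without dropping them in. Then lower the drill plate over them with the stud heads through the wide ends of its two keyholes, and slide it sideways under the heads until the studs reach the narrow ends of the slots, so that it is locked down. Leave the spray bottle, the countersink and the bucking bar where they stand.

Things in the scene. Friction and masses are not known exactly. Their poses are not given: they have to be found in the camera images.
- jig: Drill jig, fixed to the bench: dark steel base 200 x 116 x 12 mm (x, y, z), origin at the centre of its underside, with a nest of six aluminium blocks and two headed studs. The blocks are 77 mm high over the bench, 11.5 mm thick: one mid-way on each short side (38 mm wide), two on each long side, whose middle 62 mm stays open down to the base for the fingers.
- nest (a point): Centre of the nest's floor, 12 mm above the bench, axes as the jig (x long, y short, z up). The pocket is 105 x 55 mm (x, y); the uppermost 7 mm of its blocks slopes 5 mm outward as a lead-in. Stacked on this floor: housing 40, spacer 16, cover 12 mm; the stack's top is then 80 mm over the bench, 3 mm above the blocks, and carries the drill plate.
- stud_a (a point): Top of the steel stud on the jig's long axis, 78 mm from the centre towards +x, 96 mm above the bench. Shank 8 mm diameter; round head 18 mm diameter, its underside 88.6 mm above the bench, bevelled on top to 10 mm diameter.
- stud_b (a point): Top of the equal stud 78 mm from the jig's centre towards -x.
- housing_mid (a point): Centre (half-way up) of the housing: loose aluminium box, open at the top, 100 x 50 x 40 mm (x, y, z), walls and floor 8 mm, a square boss in each inner corner, about 0.3 kg; z points up out of the opening. Fits the nest either way round, its x along the jig's x, 2.5 mm play on each side. Grasp across the 50 mm width, mid-way along.
- spacer_mid (a point): Centre of the spacer: loose flat aluminium frame 100 x 50 x 16 mm (x, y, z) with a 66 x 24 mm window and four 5 mm holes; about 0.15 kg. Either way round. Grasp across its 50 mm width.
- cover_mid (a point): Centre of the cover: loose flat aluminium plate 100 x 50 x 12 mm (x, y, z) with a 20 mm round hole in its middle and four 5 mm holes; about 0.13 kg. Either way round. Grasp across its 50 mm width.
- plate_grip (a point): Centre of the drill plate's grip bar, over the middle of the plate, 34 mm above its underside. Bar 66 mm long (x), 12 mm wide (y), 12 mm high, on two posts, 22 mm clear over the plate. Plate: loose, steel, 192 x 72 x 6 mm (x, y, z), about 0.45 kg, four bushes 9 mm high at 42 mm (x), 17 mm (y). Locked, its middle is over the nest's centre; either way round will do.
- eye_a (a point): Centre of the wide end (23.5 mm diameter) of one keyhole in the drill plate, on its underside, 78 mm along x and 17 mm along +y from the plate's middle. A slot 12 mm wide runs from it 17 mm to the plate's -y, to the round end's centre at y = 0. Put on over the studs, the plate slides to its own +y; the slot ends strike the shanks 2 mm past the centred position.
- eye_b (a point): The same of the other keyhole, at 78 mm along -x and 17 mm along +y from the plate's middle; its slot runs the same way.
- spray_mid (a point): Middle of the spray bottle standing upright: about 70 x 86 mm, 207 mm tall; this point is 100 mm above its foot. Leave it alone.
- csink_mid (a point): Middle of the countersink tool lying on the bench: 27 x 86 x 28 mm (x, y, z). Leave it alone.
- bar_mid (a point): Middle of the steel bucking bar lying on the bench: 36 x 100 x 28 mm (x, y, z). Leave it alone.
Things that resemble listed ones, but are neither listed nor needed, are in the scene too. Leave any blue or pink look-alike of the part that bears spacer_mid alone.

How it is judged:
By the outcome, as a careful person would: the job done as asked, in the order asked, and still so for the second after the job is handed in, with the robot touching nothing.
It also fails if it takes over 72 s, if anything falls off the work surface, if the arm or the gripper's body presses on something with over 40 N, if the wrist force passes 120 N, or if a joint passes its speed limit or range.

ROBOT

A 6-joint arm with a two-finger parallel gripper is mounted at the origin on the work surface; the furniture and walls round the work are solid. World frame = base frame: x ahead of the robot, y to its left, z up, the work surface at z = 0. Lengths are in mm, angles in rad, forces in N, time in s.
With the tool pointing down it reaches from about 150 to 775 mm from the base axis. Payload 6.1 kg.
Tool frame: the origin (TCP) lies on the centre line of the jaws, within the pads' length; the fingertips stand 22 mm ahead of it and the grasp point (between the pads) lies 3 mm ahead of it; z points along the fingers, y is the line along which they close (so a half turn about z gives the same grasp; the last joint's range is limited). The gripper opens to 85 mm and grips with 20 to 120 N. Pads are 22 mm wide; open, the fingers measure 114 mm over their backs; the gripper's body (76 mm by 85 mm) begins 54 mm behind the grasp point. The pads swing forward as they close: fully open they stand 13 mm farther back than shut.
Start: joints at [1.252, 0.126, -0.04, 1.405, 0, 1.571], TCP at [164.542, 498.532, 253.295] pointing down, gripper open.
Joint ranges: [-2.72, 2.72], [-0.95, 1.95], [-1.27, 1.35], [-1.78, 2.02], [-1.46, 1.47], [-3.14, 3.14]. Speed limits (rad/s): [2.39, 2.39, 3.01, 3.14, 3.14, 3.14].

INTERFACE

Orientations are given as a rotation vector (axis times angle).
In Python, from cell import r gives the robot as it stands.
- The arm moves only by the tool move_arm, never from a script. Its argument "commands" is a list of rows, each an object of numbers: "dx", "dy", "dz": the shift along the world's x, y, z in units of 0.15 m (1.0 is 0.15 m); "roll": the turn about the world's z in units of 90 degrees (1.0 is 90 degrees). In form: [{"dx": .., "dy": .., "dz": .., "roll": ..}, ...]. A call has 1 to 12 rows; each row is the pose to reach, as a shift and turn from the pose commanded when the call began; what a row does not reach only later rows make up. A row lasts 1/10 s, in which the tool goes at most 50 mm and 8.59 degrees, less where a joint would pass 70% of its speed; a pose out of reach is approached as far as the arm can. A call with a number of a shift or a turn outside -1 to 1 is refused whole. A call with a gripper value outside its range is refused whole. "hand" is the opening, from 0 (shut) to 1 (fully open), set as the call begins (left out, the last holds). The fingers move at their own pace and stop on an object; "force" is the grip in N (left out, the last holds). Time passes only in rows, so rows that repeat a pose let the fingers close. It gives the time, the measured TCP pose, the force, the opening and the grip force at its end, in the units of the state.
- r.read_state(): the state, without advancing time (a new reading comes with each control period).
- r.snapshot(name): name is "scene" or "top" or "wrist"; returns a dict with "image" (384x512x3 uint8, red, green, blue), "camera_matrix" (3x3 intrinsics, pixels), "extrinsics" (4x4, takes a point from camera to world coordinates). Camera axes: x right, y down, z forward; pixel columns grow to the right and rows downward; lengths in mm; the calibration is good to about 2 mm. A picture is of the moment at which its call begins. There is no depth.
- r.close_job(): hands the job in; it is judged then, once.
The state is a dict: "clock": time; "q": joint angles; "dq": joint speeds; "joint_torque": joint torques, N m; "position": TCP position; "tcp_rot": TCP orientation; "wrist_force": force on the tool from outside, world axes, zero at the start; "ft_torque": the same for the moment, N m; "grip_width": finger opening in mm; "finger_force": force on a finger pad.
Only numpy, scipy, OpenCV 4.12 (cv2) and the standard library are available. Lean on these libraries where they do the work, as an engineer would, in place of code of your own. Each camera call takes 0.05 s, during which the arm holds its last target. There are 200 camera calls.

## Working session

There is one attempt and no reset: what is moved stays moved. The work goes in short steps, Python scripts to look and compute and a tool call to move; the robot and the scene stay as the last step left them, time stands still between calls to the robot, and variables do not carry over. Pictures are saved under pics/ and viewed, at most 10 in all, crops included, and the job is handed in when it is done.

Besides the shell and the picture viewer there is one more tool, called after "Emit:" as name([rows], argument=value, ...), one row to a line, values as JSON. move_arm: Moves the arm, as the interface text tells. Its arguments: {"type":"object","properties":{"commands":{"type":"array","items":{"type":"object","properties":{"dx":{"type":"number"},"dy":{"type":"number"},"dz":{"type":"number"},"roll":{"type":"number"}}}},"hand":{"type":"number"},"force":{"type":"number"}},"required":["commands"]}

```bash
mkdir -p pics; ls; cat > h.py <<'E'
import numpy as np, cv2
from cell import r
def snap(n,f=None):
    s=r.snapshot(n)
    if f: cv2.imwrite('pics/'+f,s['image'][:,:,::-1])
    np.savez(''+(f or n)+'.npz',**s)
    return s
def load(f): return dict(np.load(''+f+'.npz'))
def ray(s,uv):
    K,E=s['camera_matrix'],s['extrinsics']
    d=E[:3,:3]@np.linalg.solve(K,[uv[0],uv[1],1.]); return E[:3,3],d/np.linalg.norm(d)
def onz(s,uv,z):
    o,d=ray(s,uv); return o+d*(z-o[2])/d[2]
def tri(a,b):
    # list of (snap,uv)
    A=np.zeros((3,3));v=np.zeros(3);R=[ray(*x) for x in (a,b)]
    for o,d in R:
        P=np.eye(3)-np.outer(d,d);A+=P;v+=P@o
    p=np.linalg.solve(A,v); return p,[np.linalg.norm((np.eye(3)-np.outer(d,d))@(p-o)) for o,d in R]
def proj(s,p):
    E=np.linalg.inv(s['extrinsics']);c=E[:3,:3]@np.array(p)+E[:3,3];u=s['camera_matrix']@c;return u[:2]/u[2]
E
python3 - <<'E'
from h import *
for n in('top','scene'):
    s=snap(n,n+'1.png');print(n,s['extrinsics'].round(2).tolist(),s['camera_matrix'].round(1).tolist())
    im=cv2.resize(s['image'],None,fx=1.5,fy=1.5,interpolation=cv2.INTER_CUBIC);cv2.imwrite(f'pics/{n}_big.png',im[:,:,::-1])
print(r.read_state())
E
```

```text
pics
top [[-0.01, -0.99, 0.17, 356.39], [-1.0, 0.02, 0.01, 137.3], [-0.01, -0.17, -0.99, 1025.37], [0.0, 0.0, 0.0, 1.0]] [[371.4, 0.0, 256.7], [0.0, 371.4, 193.9], [0.0, 0.0, 1.0]]
scene [[0.63, -0.58, 0.52, -3.77], [-0.78, -0.45, 0.44, -313.05], [-0.02, -0.68, -0.73, 799.0], [0.0, 0.0, 0.0, 1.0]] [[355.7, 0.0, 260.2], [0.0, 355.7, 194.2], [0.0, 0.0, 1.0]]
{'clock': 0.1, 'q': array([ 1.25199065e+00,  1.26330292e-01, -4.05053440e-02,  1.40542265e+00,
        4.34750827e-06,  1.57081311e+00]), 'dq': array([-0.00062425,  0.0006103 ,  0.00185873, -0.00013169,  0.00019117,
        0.00155093]), 'joint_torque': array([ 2.06260643e-04, -4.36904740e+01,  3.53604376e+01,  1.38346499e-02,
       -1.69964082e-04,  8.31550381e-06]), 'position': array([164.44280213, 498.21801711, 252.60152842]), 'tcp_rot': array([-4.98649132e-01, -3.10152598e+00,  2.26608104e-03]), 'wrist_force': array([0.42974833, 0.10284863, 0.63631629]), 'ft_torque': array([-0.00952831, -0.0174059 ,  0.00520905]), 'finger_force': 0.0, 'grip_width': 85.77438867972839}
```

View pics/top_big.png

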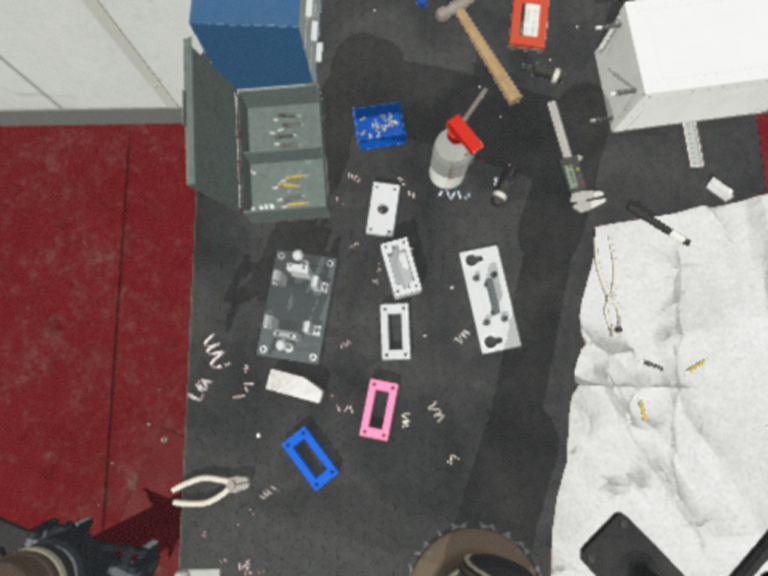

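View pics/scene_big.png

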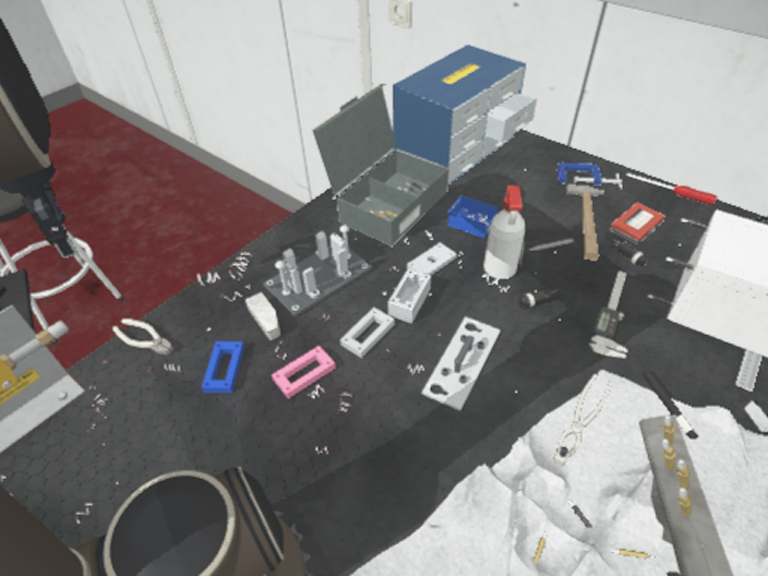

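The top view (1.5x) shows the cover at (383,208), the housing at (401,267), a bare aluminium frame at (395,331), the drill plate at (490,299) and the jig at (297,305). The spacer candidates are the bare frame (395,331), the pink one (379,410) and the blue one (310,458). The bare aluminium frame fits the text, since blue and pink are look-alikes. I'll measure and confirm it in a crop.

```bash
python3 - <<'E'
from h import *
T=load('top1.png');S=load('scene1.png')
def blobs(s,th,box):
    im=s['image'];hsv=cv2.cvtColor(im,cv2.COLOR_RGB2HSV)
    m=((hsv[...,2]>th)&(hsv[...,1]<50)).astype(np.uint8)
    M=np.zeros_like(m);x0,y0,x1,y1=box;M[y0:y1,x0:x1]=m[y0:y1,x0:x1]
    c,_=cv2.findContours(M,cv2.RETR_EXTERNAL,cv2.CHAIN_APPROX_NONE)
    for k in c:
        if cv2.contourArea(k)>120:
            R=cv2.minAreaRect(k);print(np.round(R[0],1),np.round(R[1],1),round(R[2],1),cv2.boxPoints(R).round(1).tolist())
            yield cv2.boxPoints(R)
for b in blobs(T,125,(165,115,350,260)):
    for z in(12,):
        P=np.array([onz(T,p,z) for p in b]);e=P[1]-P[0];f=P[2]-P[1]
        print('  c',P.mean(0).round(1),'sides',np.linalg.norm(e).round(1),np.linalg.norm(f).round(1),'ang',np.degrees(np.arctan2(e[1],e[0])).round(1))
print('scene')
for b in blobs(S,125,(170,130,340,280)):pass
a=cv2.resize(T['image'][110:270,160:360],None,fx=4,fy=4,interpolation=cv2.INTER_CUBIC)[:600,:800]
cv2.imwrite('pics/cropT.png',a[:,:,::-1])
E
```

```text
[195.  252.5] [13. 36.] 90.0 [[177.0, 246.0], [213.0, 246.0], [213.0, 259.0], [177.0, 259.0]]
  c [370.9 313.3  12. ] sides 97.6 34.7 ang -90.8
[189.4 227. ] [18.  14.6] 15.3 [[178.8000030517578, 231.6999969482422], [182.60000610351562, 217.60000610351562], [200.0, 222.39999389648438], [196.1999969482422, 236.39999389648438]]
  c [439.8 329.6  12. ] sides 39.5 49.7 ang -14.2
[263.  220.5] [37.6 19.5] 87.6 [[252.5, 202.10000610351562], [272.0, 201.3000030517578], [273.5, 238.89999389648438], [254.10000610351562, 239.6999969482422]]
  c [455.  128.3  12. ] sides 53.7 103.1 ang -88.5
[203.6 183.3] [35.  15.3] 50.7 [[186.60000610351562, 174.6999969482422], [198.5, 165.0], [220.60000610351562, 192.0], [208.8000030517578, 201.6999969482422]]
  c [561.1 292.1  12. ] sides 42.8 100.0 ang -50.2
[326.2 199. ] [70.1 27.1] 77.2 [[305.20001220703125, 167.89999389648438], [331.6000061035156, 161.89999389648438], [347.20001220703125, 230.1999969482422], [320.70001220703125, 236.1999969482422]]
  c [512.9 -46.5  12. ] sides 76.4 194.6 ang -77.8
[267.  178.4] [38.6 20.1] 76.0 [[252.5, 162.10000610351
[... 1283 characters left out ...]
2, 165.3000030517578], [201.5, 194.39999389648438], [187.60000610351562, 197.5]]
[267.5 200.7] [28.7 96.3] 41.3 [[224.89999389648438, 227.39999389648438], [288.5, 155.10000610351562], [310.0, 174.10000610351562], [246.39999389648438, 246.3000030517578]]
[226.5 167.2] [36.1 12.7] 86.8 [[219.1999969482422, 149.5], [231.89999389648438, 148.8000030517578], [233.89999389648438, 184.8000030517578], [221.1999969482422, 185.5]]
[330.  164.5] [49. 18.] 90.0 [[321.0, 140.0], [339.0, 140.0], [339.0, 189.0], [321.0, 189.0]]
[252.9 138.7] [26.9 10.5] 23.2 [[238.5, 138.1999969482422], [242.60000610351562, 128.60000610351562], [267.3999938964844, 139.1999969482422], [263.20001220703125, 148.8000030517578]]
```

View pics/cropT.png

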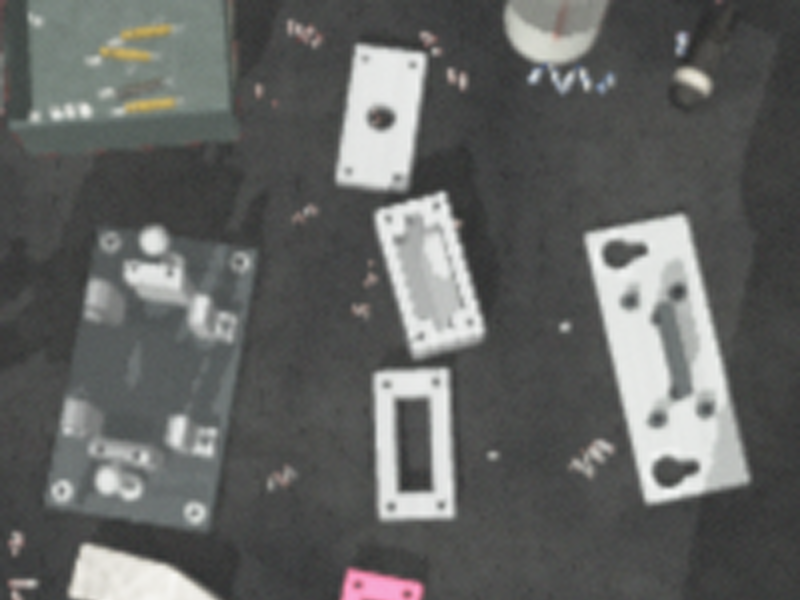

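The crop confirms the spacer: a bare aluminium frame with a window and four holes at crop (413,443), full (263,221). The plate's wide keyhole ends are on the left, towards world +y, at crop (615,252) and (665,470). The stud heads are at crop (153,240) and (107,482).

```bash
python3 - <<'E'
from h import *
T=load('top1.png');S=load('scene1.png')
A=onz(T,(198.25,170.2),96);B=onz(T,(187,230.3),96);print('studs',A,B,np.linalg.norm(A-B),(A+B)/2,np.degrees(np.arctan2(*(A-B)[1::-1])))
print('housing',onz(T,(266,177),40),'cover',onz(T,(254.9,139.3),12),'spacer',onz(T,(263,220.5),16),'plate',onz(T,(326.2,199),6))
w=snap('wrist','w0.png');st=r.read_state()
from scipy.spatial.transform import Rotation as Ro
R=Ro.from_rotvec(st['tcp_rot']).as_matrix();E=w['extrinsics']
print('cam in tcp',R.T@(E[:3,3]-st['position']),(R.T@E[:3,:3]).round(3).tolist(),w['camera_matrix'].tolist())
E
```

```text
studs [578.47946629 293.30596573  96.        ] [424.75085912 319.52340461  96.        ] 155.94819256716062 [501.61516271 306.41468517  96.        ] -9.678316930225364
housing [570.01641323 118.51124193  40.        ] cover [685.95729347 147.51669411  12.        ] spacer [454.28567826 128.38739699  16.        ] plate [512.41749048 -47.86846027   6.        ]
cam in tcp [  81.61593069   -0.23786419 -121.17326033] [[0.0, -0.948, -0.318], [1.0, 0.0, -0.0], [0.0, -0.318, 0.948]] [[301.8723890930316, 0.0, 261.2129149821726], [0.0, 301.8723890930316, 189.88162994382185], [0.0, 0.0, 1.0]]
```

Emit:
move_arm([
  {"dx": 0.22, "dy": -0.21, "dz": 0, "roll": 0.06},
  {"dx": 0.45, "dy": -0.42, "dz": 0, "roll": 0.12},
  {"dx": 0.67, "dy": -0.63, "dz": 0, "roll": 0.12},
  {"dx": 0.89, "dy": -0.845, "dz": 0, "roll": 0.12},
], hand=1)

```text
clock: 0.55
position: [298.8, 370.5, 253.0]
tcp_rot: [-0.203, -3.135, 0.0]
wrist_force: [0.6, 0.7, -0.2]
grip_width: 84.9
finger_force: 0.0
```

Emit:
move_arm([
  {"dx": 0.22, "dy": -0.21, "dz": 0, "roll": 0.06},
  {"dx": 0.45, "dy": -0.42, "dz": 0, "roll": 0.12},
  {"dx": 0.67, "dy": -0.63, "dz": 0, "roll": 0.12},
  {"dx": 0.89, "dy": -0.845, "dz": 0, "roll": 0.12},
])

```text
clock: 0.95
position: [432.5, 243.4, 253.2]
tcp_rot: [0.091, -3.14, -0.0]
wrist_force: [-0.3, 1.1, -0.3]
grip_width: 85.2
finger_force: 0.0
```

Emit:
move_arm([
  {"dx": 0.22, "dy": -0.21, "dz": -0.1, "roll": 0.06},
  {"dx": 0.45, "dy": -0.42, "dz": -0.2, "roll": 0.113},
  {"dx": 0.67, "dy": -0.63, "dz": -0.3, "roll": 0.113},
  {"dx": 0.89, "dy": -0.845, "dz": -0.3, "roll": 0.113},
  {"dx": 0.89, "dy": -0.845, "dz": -0.3, "roll": 0.113},
  {"dx": 0.89, "dy": -0.845, "dz": -0.3, "roll": 0.113},
])

```text
clock: 1.55
position: [565.3, 117.3, 207.4]
tcp_rot: [0.366, -3.119, -0.0]
wrist_force: [-1.0, -0.4, 0.8]
grip_width: 85.3
finger_force: 0.0
```

```bash
python3 - <<'E'
from h import *
w=snap('wrist','w1.png');s=r.read_state();print(s['clock'],s['position'],s['q'])
cv2.imwrite('pics/w1b.png',cv2.resize(w['image'],None,fx=1.5,fy=1.5,interpolation=cv2.INTER_CUBIC)[:,:,::-1])
print(w['extrinsics'].round(2).tolist(), proj(w,(570,118.5,40)),proj(w,(454,128,16)))
E
```

```text
1.6 [564.73504415 118.17638141 207.87891453] [ 2.06121829e-01  2.28278566e-01 -1.53565842e-02  1.32833312e+00
  3.40463267e-04 -2.89182544e-02]
[[-0.23, 0.92, 0.31, 486.02], [0.97, 0.22, 0.07, 98.26], [-0.0, 0.32, -0.95, 328.86], [0.0, 0.0, 0.0, 1.0]] [261.50401446 180.42246302] [299.22542685  62.49972037]
```

View pics/w1b.png

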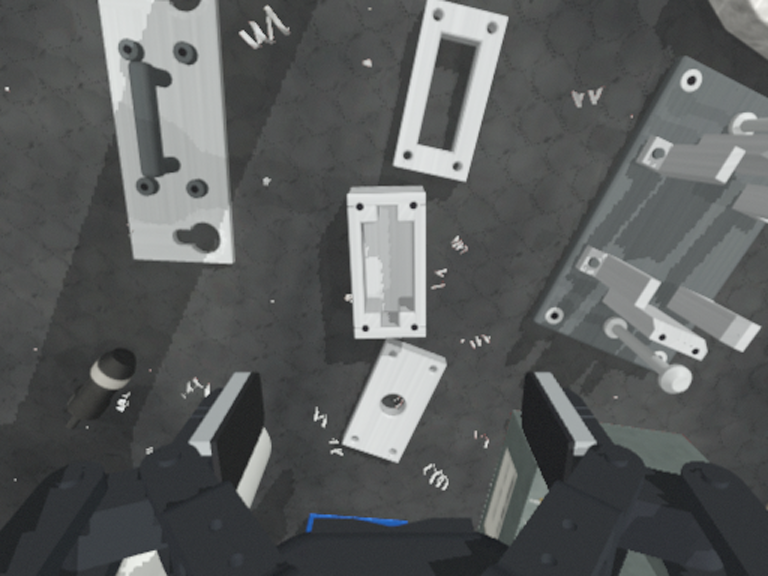

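The wrist view (1.5x) shows the open-up housing with rim holes at (360,207), (413,205), (418,327) and (365,328). The spacer holes are at (437,15), (491,28), (457,167) and (407,155), and the cover is centred at (392,404). I'll triangulate the hole centres with the top view.

```bash
python3 - <<'E'
from h import *
T=load('top1.png');W=load('w1.png')
g=lambda P:np.array(P,float)
Wp=dict(housing=g([(360,207),(413,205),(418,327),(365,328)])/1.5,spacer=g([(437,15),(491,28),(457,167),(407,155)])/1.5,cover=g([(395,350),(433,368),(393,452),(355,438)])/1.5)
Tp=dict(housing=g([(420,337),(470,322),(437,205),(395,215)]),spacer=g([(441,505),(391,506),(386,384),(436,382)]),cover=g([(348,172),(398,180),(412,64),(365,59)]))
for n,z in(('housing',40),('spacer',16),('cover',12)):
    t=Tp[n]/4+g([160,110])-.4
    p,e=tri((W,Wp[n].mean(0)-.2),(T,t.mean(0)))
    Q=g([onz(W,u-.2,z) for u in Wp[n]]);c=Q.mean(0)
    d=(Q[2]+Q[3]-Q[0]-Q[1])[:2]
    print(n,'tri',p.round(1),np.round(e,1),'planeW',c.round(1),'planeT',onz(T,t.mean(0),z).round(1),'len',np.hypot(*d)/2,'short-axis yaw',(np.degrees(np.arctan2(d[1],d[0]))+90).round(1))
E
```

```text
housing tri [571.2 115.5  30.4] [0.9 0.9] planeW [569.5 116.   40. ] planeT [569.9 115.2  40. ] len 84.067933601349 short-axis yaw 105.5
spacer tri [453.2 127.6  17.9] [1. 1.] planeW [454.5 127.   16. ] planeT [453.8 128.5  16. ] len 83.96347939092136 short-axis yaw 91.6
cover tri [687.  147.8   9.1] [0.1 0.1] planeW [686.7 147.1  12. ] planeT [686.  147.8  12. ] len 86.39029916187859 short-axis yaw 81.5
```

Emit:
move_arm([
  {"dx": 0.031, "dy": -0.017, "dz": -0.3, "roll": 0.018},
  {"dx": 0.031, "dy": -0.017, "dz": -0.6, "roll": 0.018},
  {"dx": 0.031, "dy": -0.017, "dz": -0.8, "roll": 0.018},
  {"dx": 0.031, "dy": -0.017, "dz": -0.9, "roll": 0.018},
], hand=0.9)

```text
clock: 2.0
position: [566.9, 116.8, 70.4]
tcp_rot: [0.416, -3.11, 0.0]
wrist_force: [-0.6, -0.3, 0.4]
grip_width: 76.6
finger_force: 0.0
```

Emit:
move_arm([
  {"dz": -0.1},
  {"dz": -0.2},
  {"dz": -0.289},
  {"dz": -0.289},
])

```text
$.commands[0]: bad value
```

Emit:
move_arm([
  {"dz": 0},
  {"dz": 0},
  {"dz": 0},
  {"dz": 0},
  {"dz": 0},
], hand=0, force=50)

```text
$.commands[0]: bad value
```

Emit:
move_arm([
  {"dx": 0, "dy": 0, "dz": -0.1, "roll": 0},
  {"dx": 0, "dy": 0, "dz": -0.2, "roll": 0},
  {"dx": 0, "dy": 0, "dz": -0.289, "roll": 0},
  {"dx": 0, "dy": 0, "dz": -0.289, "roll": 0},
  {"dx": 0, "dy": 0, "dz": -0.289, "roll": 0},
])

```text
clock: 2.5
position: [569.4, 116.4, 30.3]
tcp_rot: [-0.415, 3.114, 0.0]
wrist_force: [0.3, 0.4, 0.4]
grip_width: 76.4
finger_force: 0.0
```

```bash
python3 - <<'E'
from h import *
w=snap('wrist','w2.png');s=r.read_state();print(s['clock'],s['position'],s['wrist_force'])
cv2.imwrite('pics/w2b.png',cv2.resize(w['image'],None,fx=1.5,fy=1.5,interpolation=cv2.INTER_CUBIC)[:,:,::-1])
E
```

```text
2.55 [569.87383603 116.25505776  30.77279933] [ 0.21851641  0.5028117  -0.14107818]
```

View pics/w2b.png

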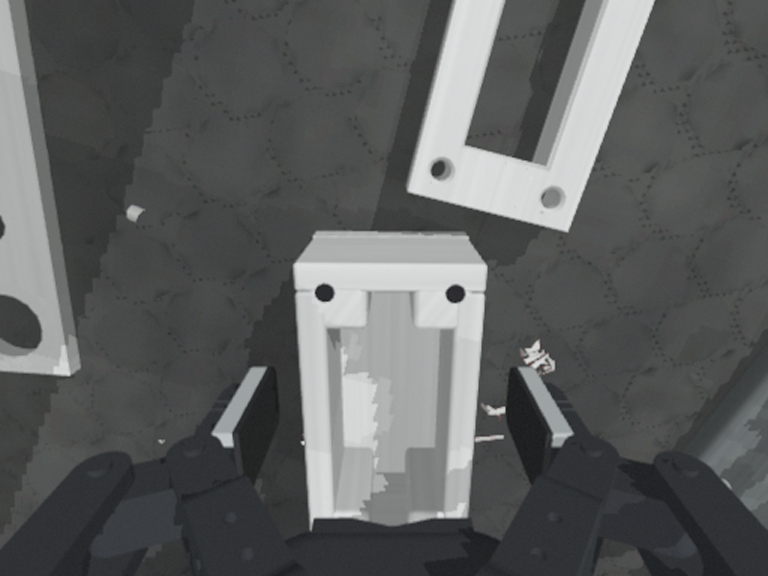

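The fingers straddle the housing centrally and square at (390,400), with rim holes at (324,293) and (455,294). Closing.

Emit:
move_arm([
  {"dx": 0, "dy": 0, "dz": 0, "roll": 0},
  {"dx": 0, "dy": 0, "dz": 0, "roll": 0},
  {"dx": 0, "dy": 0, "dz": 0, "roll": 0},
  {"dx": 0, "dy": 0, "dz": 0, "roll": 0},
  {"dx": 0, "dy": 0, "dz": 0, "roll": 0},
], hand=0, force=50)

```text
clock: 3.05
position: [570.4, 115.7, 31.0]
tcp_rot: [-0.413, 3.113, -0.0]
wrist_force: [0.6, -1.2, 5.5]
grip_width: 49.4
finger_force: 53.9
```

Emit:
move_arm([
  {"dx": 0, "dy": 0, "dz": 0.1, "roll": 0},
  {"dx": 0, "dy": 0, "dz": 0.4, "roll": 0},
  {"dx": 0, "dy": 0, "dz": 0.7, "roll": 0},
  {"dx": 0, "dy": 0, "dz": 1.0, "roll": 0},
  {"dx": 0, "dy": 0, "dz": 1.0, "roll": 0},
])

```text
clock: 3.55
position: [572.3, 116.2, 186.5]
tcp_rot: [-0.412, 3.105, 0.001]
wrist_force: [1.1, -0.5, -3.1]
grip_width: 49.3
finger_force: 53.6
```

Emit:
move_arm([
  {"dx": -0.1, "dy": 0.3, "dz": 0, "roll": -0.09},
  {"dx": -0.2, "dy": 0.6, "dz": 0, "roll": -0.18},
  {"dx": -0.3, "dy": 0.85, "dz": 0, "roll": -0.274},
  {"dx": -0.354, "dy": 1.0, "dz": 0, "roll": -0.274},
  {"dx": -0.354, "dy": 1.0, "dz": 0, "roll": -0.274},
  {"dx": -0.354, "dy": 1.0, "dz": 0, "roll": -0.274},
])

```text
clock: 4.15
position: [515.9, 265.8, 178.5]
tcp_rot: [-0.259, -3.129, 0.002]
wrist_force: [-0.7, -1.0, -2.9]
grip_width: 49.3
finger_force: 53.9
```

```bash
python3 - <<'E'
from h import *
w=snap('wrist','w3.png');s=r.read_state();print(s['clock'],s['position'],s['tcp_rot'],s['grip_width'])
cv2.imwrite('pics/w3b.png',cv2.resize(w['image'],None,fx=1.5,fy=1.5,interpolation=cv2.INTER_CUBIC)[:,:,::-1])
E
```

```text
4.2 [516.24837316 265.1763668  178.78103288] [-2.60639283e-01 -3.12928622e+00  2.18657389e-03] 49.13541508937855
```

View pics/w3b.png

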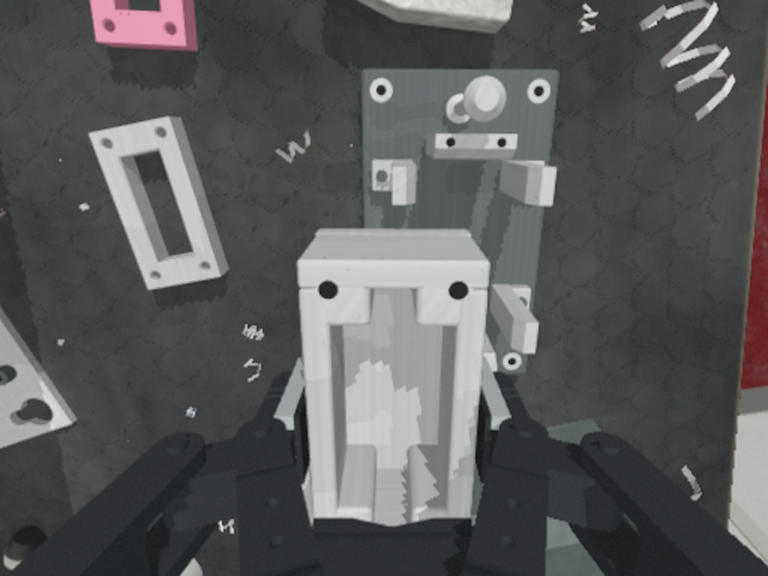

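The wrist view shows the jig base squared with the tool. The base holes are at (381,91), (539,91) and (512,361), stud_b's head is at (485,97), and the held housing's rim holes are at (328,290) and (458,290).

```bash
python3 - <<'E'
from h import *
T=load('top1.png');W=load('w3.png')
f=lambda u,v:np.array([u/1.5-.2,v/1.5-.2])
a,b,c=[onz(W,f(*p),12) for p in((381,91),(539,91),(512,361))]
print('base holes',a,b,c,np.linalg.norm(a-b),np.linalg.norm(b-c),'yaw y',np.degrees(np.arctan2(*(b-a)[1::-1])),'centre a-c',(a+c)/2)
print('x dir',np.degrees(np.arctan2(*(c-b)[1::-1])))
st=f(486,97);sb=onz(W,st,96);print('studb',sb)
for an in(-9.6,):
    d=np.radians(an);print('ctr from studb',sb+78*np.array([np.cos(d),np.sin(d),0]))
print('tri studb',tri((W,st),(T,np.array([187,230.3])-.0)))
# top base holes: crop (110,241),(240,261),(61,490),(195,512)
t=[np.array(p)/4+[160,110]-.4 for p in((110,241),(240,261),(61,490),(195,512))]
Q=np.array([onz(T,p,12) for p in t]);print('top centre',Q.mean(0),Q.round(1).tolist())
print('tri hole b',tri((W,f(539,91)),(T,t[2])))
h=(onz(W,f(328,290),188.5)+onz(W,f(458,290),188.5))/2;d=np.radians(-9.5)
print('housing ctr',h+42*np.array([np.cos(d),np.sin(d),0]))
E
```

```text
base holes [410.78774797 276.08143818  12.        ] [425.98060801 367.4296223   12.        ] [600.12780222 337.46843073  12.        ] 92.6029898969476 176.70573915857796 yaw y 80.5571083121774 centre a-c [505.45777509 306.77493445  12.        ]
x dir -9.761897472640005
studb [427.46202068 319.75188733  96.        ]
ctr from studb [504.36971157 306.74392509  96.        ]
tri studb (array([426.51322035, 324.35551386,  72.12323321]), [np.float64(0.1477004077545275), np.float64(0.14770040775468982)])
top centre [505.28550545 308.20875066  12.        ] [[600.1, 338.7, 12.0], [584.3, 247.5, 12.0], [426.5, 369.1, 12.0], [410.3, 277.5, 12.0]]
tri hole b (array([426.31014647, 369.35193677,   7.9229389 ]), [np.float64(0.7967602212931825), np.float64(0.7967602212933627)])
housing ctr [514.96893456 265.91012444 188.5       ]
```

Emit:
move_arm([
  {"dx": -0.04, "dy": 0.15, "dz": 0, "roll": 0},
  {"dx": -0.065, "dy": 0.271, "dz": -0.1, "roll": 0},
  {"dx": -0.065, "dy": 0.271, "dz": -0.25, "roll": 0},
  {"dx": -0.065, "dy": 0.271, "dz": -0.37, "roll": 0},
  {"dx": -0.065, "dy": 0.271, "dz": -0.4, "roll": 0},
  {"dx": -0.065, "dy": 0.271, "dz": -0.4, "roll": 0},
  {"dx": -0.065, "dy": 0.271, "dz": -0.4, "roll": 0},
])

```text
clock: 4.9
position: [507.3, 306.3, 120.4]
tcp_rot: [0.262, 3.13, 0.001]
wrist_force: [-0.5, 0.1, -4.4]
grip_width: 48.9
finger_force: 53.8
```

```bash
python3 - <<'E'
from h import *
w=snap('wrist','w4.png');s=r.read_state();print(s['clock'],s['position'],s['tcp_rot'],s['wrist_force'])
cv2.imwrite('pics/w4b.png',cv2.resize(w['image'],None,fx=1.5,fy=1.5,interpolation=cv2.INTER_CUBIC)[:,:,::-1])
E
```

```text
4.95 [507.45803703 306.46739117 120.80903204] [2.61676950e-01 3.12945653e+00 1.28042648e-03] [ 0.65119571  1.12669135 -2.57935099]
```

View pics/w4b.png

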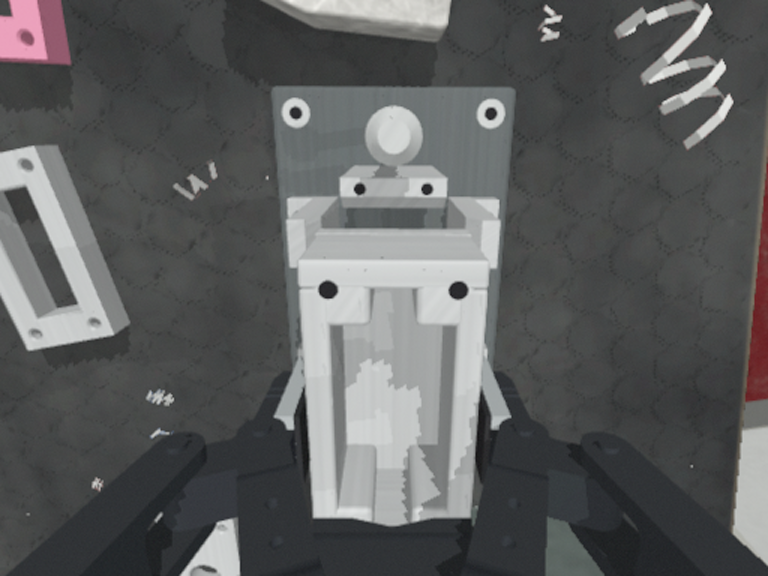

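The view is symmetric: base-hole midpoint (393,113), stud (394,131) and housing-hole midpoint (393,290). Checking x numerically.

```bash
python3 - <<'E'
from h import *
W=load('w4.png');f=lambda u,v:np.array([u/1.5-.2,v/1.5-.2])
d=np.radians(-9.6);ex=np.array([np.cos(d),np.sin(d),0])
h=onz(W,f(393,290),130.3)+42*ex
for n,p,z,o in(('stud',(394,131),96,78),('base',(393,113),12,88.4)):
    c=onz(W,f(*p),z)+o*ex; D=c-h; print(n,c.round(1),'housing',h.round(1),'along x',D@ex,'along y',D[:2]@[-ex[1],ex[0]])
E
```

```text
stud [503.1 307.3  96. ] housing [506.3 306.4 130.3] along x -3.305059689177675 along y 0.3126439733589336
base [505.1 306.8  12. ] housing [506.3 306.4 130.3] along x -1.30764297926951 along y 0.16124014366684603
```

Emit:
move_arm([
  {"dx": -0.013, "dy": 0.002, "dz": -0.06, "roll": 0},
  {"dx": -0.013, "dy": 0.002, "dz": -0.12, "roll": 0},
  {"dx": -0.013, "dy": 0.002, "dz": -0.18, "roll": 0},
  {"dx": -0.013, "dy": 0.002, "dz": -0.24, "roll": 0},
  {"dx": -0.013, "dy": 0.002, "dz": -0.3, "roll": 0},
  {"dx": -0.013, "dy": 0.002, "dz": -0.3, "roll": 0},
])

```text
clock: 5.55
position: [504.0, 306.1, 73.0]
tcp_rot: [-0.261, -3.128, 0.003]
wrist_force: [0.7, -0.7, -4.0]
grip_width: 49.2
finger_force: 53.9
```

Emit:
move_arm([
  {"dx": 0, "dy": 0, "dz": -0.08, "roll": 0},
  {"dx": 0, "dy": 0, "dz": -0.15, "roll": 0},
  {"dx": 0, "dy": 0, "dz": -0.19, "roll": 0},
  {"dx": 0, "dy": 0, "dz": -0.21, "roll": 0},
  {"dx": 0, "dy": 0, "dz": -0.22, "roll": 0},
  {"dx": 0, "dy": 0, "dz": -0.225, "roll": 0},
  {"dx": 0, "dy": 0, "dz": -0.225, "roll": 0},
])

```text
clock: 6.25
position: [504.3, 306.4, 43.0]
tcp_rot: [0.261, 3.131, -0.0]
wrist_force: [-7.4, -3.6, 10.6]
grip_width: 49.3
finger_force: 55.6
```

Emit:
move_arm([
  {"dx": 0, "dy": 0, "dz": 0, "roll": 0},
  {"dx": 0, "dy": 0, "dz": 0, "roll": 0},
  {"dx": 0, "dy": 0, "dz": 0, "roll": 0},
], hand=0.78)

```text
clock: 6.55
position: [505.3, 306.9, 41.5]
tcp_rot: [0.261, 3.13, 0.001]
wrist_force: [-0.2, 1.1, 0.3]
grip_width: 66.6
finger_force: 0.0
```

Emit:
move_arm([
  {"dx": 0, "dy": 0, "dz": 0.1, "roll": 0},
  {"dx": 0, "dy": 0, "dz": 0.3, "roll": 0},
  {"dx": 0, "dy": 0, "dz": 0.6, "roll": 0},
  {"dx": 0, "dy": 0, "dz": 0.9, "roll": 0},
  {"dx": -0.1, "dy": -0.35, "dz": 0.9, "roll": 0.06},
  {"dx": -0.2, "dy": -0.7, "dz": 0.9, "roll": 0.126},
  {"dx": -0.338, "dy": -1.0, "dz": 0.9, "roll": 0.126},
  {"dx": -0.338, "dy": -1.0, "dz": 0.9, "roll": 0.126},
  {"dx": -0.338, "dy": -1.0, "dz": 0.9, "roll": 0.126},
])

```text
clock: 7.45
position: [454.0, 155.5, 176.7]
tcp_rot: [-0.046, 3.14, 0.001]
wrist_force: [0.6, -0.7, 0.1]
grip_width: 66.8
finger_force: 0.0
```

```bash
python3 - <<'E'
from h import *
w=snap('wrist','w5.png');s=r.read_state();print(s['clock'],s['position'],s['tcp_rot'],s['wrist_force'],s['grip_width'])
cv2.imwrite('pics/w5b.png',cv2.resize(w['image'],None,fx=1.5,fy=1.5,interpolation=cv2.INTER_CUBIC)[:,:,::-1])
E
```

```text
7.5 [454.63739992 156.61319224 176.59966426] [-4.74793060e-02  3.13993656e+00  1.23604470e-03] [ 0.51941352  0.10422315 -0.02995134] 66.54904454767573
```

View pics/w5b.png

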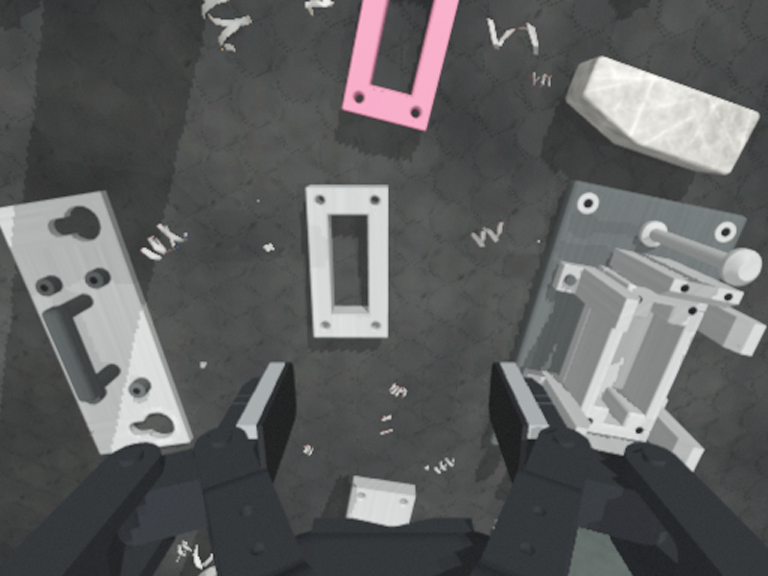

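The housing sits in the nest. The spacer holes are at (320,200), (375,200), (376,325) and (326,325). The plate, at left, has keyholes at about (90,222) and (160,425).

```bash
python3 - <<'E'
from h import *
W=load('w5.png');f=lambda u,v:np.array([u/1.5-.2,v/1.5-.2])
Q=np.array([onz(W,f(*p),16) for p in((320,200),(375,200),(376,325),(326,325))]);d=(Q[2]+Q[3]-Q[0]-Q[1]);e=Q[1]+Q[2]-Q[0]-Q[3]
print(Q.round(1).tolist(),Q.mean(0),np.degrees(np.arctan2(d[1],d[0]))+90,np.degrees(np.arctan2(e[1],e[0])))
W1=load('w1.png');u=np.array([(437,15),(491,28),(457,167),(407,155)]).mean(0)
print(tri((W,f(349.25,262.5)),(W1,f(*u))))
E
```

```text
[[412.9, 109.5, 16.0], [411.9, 143.5, 16.0], [495.9, 145.6, 16.0], [496.9, 111.8, 16.0]] [454.3889151  127.62254727  16.        ] 91.49369111299012 91.67785728097276
(array([452.60604893, 127.21227301,  15.06278043]), [np.float64(0.30545606387122987), np.float64(0.30545606387114826)])
```

Emit:
move_arm([
  {"dx": 0.001, "dy": -0.193, "dz": -0.2, "roll": 0},
  {"dx": 0.001, "dy": -0.193, "dz": -0.5, "roll": 0},
  {"dx": 0.001, "dy": -0.193, "dz": -0.8, "roll": 0},
  {"dx": 0.001, "dy": -0.193, "dz": -0.95, "roll": 0},
  {"dx": 0.001, "dy": -0.193, "dz": -1.0, "roll": 0},
  {"dx": 0.001, "dy": -0.193, "dz": -1.0, "roll": 0},
])

```text
clock: 8.1
position: [454.4, 128.6, 25.4]
tcp_rot: [0.051, -3.139, 0.001]
wrist_force: [-0.6, 0.1, 0.4]
grip_width: 66.2
finger_force: 0.0
```

Emit:
move_arm([
  {"dx": 0, "dy": 0, "dz": -0.015, "roll": 0},
  {"dx": 0, "dy": 0, "dz": -0.015, "roll": 0},
])

```text
clock: 8.3
position: [455.7, 128.4, 25.2]
tcp_rot: [-0.05, 3.139, 0.001]
wrist_force: [-0.4, 0.2, 0.3]
grip_width: 66.8
finger_force: 0.0
```

Emit:
move_arm([
  {"dx": 0, "dy": 0, "dz": 0, "roll": 0},
  {"dx": 0, "dy": 0, "dz": 0, "roll": 0},
  {"dx": 0, "dy": 0, "dz": 0, "roll": 0},
  {"dx": 0, "dy": 0, "dz": 0, "roll": 0},
], hand=0, force=50)

```text
clock: 8.7
position: [455.3, 128.1, 25.4]
tcp_rot: [-0.049, 3.139, 0.001]
wrist_force: [0.1, -0.3, 5.6]
grip_width: 48.4
finger_force: 52.0
```

Emit:
move_arm([
  {"dx": 0, "dy": 0, "dz": 0.1, "roll": 0},
  {"dx": 0, "dy": 0, "dz": 0.4, "roll": 0},
  {"dx": 0, "dy": 0, "dz": 0.7, "roll": 0},
  {"dx": 0.02, "dy": 0.1, "dz": 0.9, "roll": 0},
  {"dx": 0.1, "dy": 0.35, "dz": 0.9, "roll": -0.06},
  {"dx": 0.2, "dy": 0.65, "dz": 0.9, "roll": -0.126},
  {"dx": 0.338, "dy": 0.9, "dz": 0.9, "roll": -0.126},
  {"dx": 0.338, "dy": 1.0, "dz": 0.9, "roll": -0.126},
])

```text
clock: 9.5
position: [506.8, 280.8, 158.9]
tcp_rot: [0.258, 3.129, 0.002]
wrist_force: [0.7, -0.5, -1.7]
grip_width: 48.5
finger_force: 52.5
```

Emit:
move_arm([
  {"dx": 0, "dy": 0.15, "dz": 0, "roll": 0},
  {"dx": 0, "dy": 0.193, "dz": -0.1, "roll": 0},
  {"dx": 0, "dy": 0.193, "dz": -0.2, "roll": 0},
  {"dx": 0, "dy": 0.193, "dz": -0.2, "roll": 0},
  {"dx": 0, "dy": 0.193, "dz": -0.2, "roll": 0},
])

```text
clock: 10.0
position: [504.5, 305.7, 128.5]
tcp_rot: [-0.262, -3.129, 0.002]
wrist_force: [0.4, -0.1, 0.1]
grip_width: 48.8
finger_force: 52.5
```

```bash
cat >> h.py <<'E'
def darkblobs(s,box,th=70,amin=15,amax=200):
    x0,y0,x1,y1=box;g=cv2.cvtColor(s['image'],cv2.COLOR_RGB2GRAY)[y0:y1,x0:x1]
    g=cv2.resize(g,None,fx=4,fy=4,interpolation=cv2.INTER_CUBIC)
    n,l,st,c=cv2.connectedComponentsWithStats((g<th).astype(np.uint8))
    return [((c[i]+.5)/4-.5+[x0,y0],st[i,4]/16) for i in range(1,n) if amin<st[i,4]/16<amax]
E
python3 - <<'E'
from h import *
w=snap('wrist','w6.png');s=r.read_state();print(s['clock'],s['position'],s['tcp_rot'],s['wrist_force'],s['grip_width'])
for c,a in darkblobs(w,(180,50,340,240)): print(c.round(1),a)
g=cv2.cvtColor(w['image'],cv2.COLOR_RGB2GRAY)
c=cv2.HoughCircles(cv2.GaussianBlur(g,(3,3),0)[50:140],cv2.HOUGH_GRADIENT,1,20,param1=100,param2=15,minRadius=8,maxRadius=25);print(c)
E
```

```text
10.05 [504.92752615 305.95918324 129.21528152] [-2.62140458e-01 -3.13058731e+00  3.90504707e-04] [-0.16158771  0.63245196 -1.73499846] 48.45369099485252
[331.4  55.8] 182.625
[181.9  66.9] 23.4375
[200.9  79.8] 34.3125
[325.9  80.1] 33.0625
[242.6 129.1] 31.25
[285.2 129.3] 28.8125
[237.  150.4] 33.375
[288.5 150.8] 30.6875
[[[263.5  45.5  18.2]
  [201.5  29.5   9.6]
  [325.5  29.5   8.8]
  [461.5  22.5  11.8]]]
```

```bash
python3 - <<'E'
from h import *
w=load('w6.png');d=np.radians(-9.6);ex=np.array([np.cos(d),np.sin(d),0]);ey=np.array([-ex[1],ex[0],0])
t=np.array([504.9,306.,119.8])
for sy in(-1,1):print('exp',proj(w,t-42*ex+17.5*sy*ey))
for th in(110,140,165):print(th,[(c.round(1).tolist(),a) for c,a in darkblobs(w,(195,155,335,260),th,10,120)])
P=[c for c,a in darkblobs(w,(180,120,340,240))][-4:]
a=[onz(w,p,z) for p,z in zip(darkblobs and [x for x in P],(77,77,52,52))]
print('block mid',((a[0]+a[1])/2).round(1),'housing ctr',((a[2]+a[3])/2+42*ex).round(1),np.linalg.norm(a[2]-a[3]))
b=(onz(w,(200.9,79.8),12)+onz(w,(325.9,80.1),12))/2;print('jig',b+88.4*ex)
E
```

```text
exp [223.72527841 182.28533917]
exp [301.40889263 182.38068852]
110 [([314.5, 252.7], np.float64(105.0625)), ([207.8, 252.8], np.float64(99.875))]
140 [([224.1, 177.6], np.float64(84.0)), ([299.9, 178.4], np.float64(82.1875)), ([207.8, 252.3], np.float64(115.3125))]
165 [([299.9, 178.3], np.float64(117.6875)), ([263.5, 203.6], np.float64(17.5625))]
block mid [445.6 316.9  77. ] housing ctr [503.8 306.5  52. ] 34.11912177672781
jig [505.21230108 306.77230731  12.        ]
```

Emit:
move_arm([
  {"dx": 0.006, "dy": 0.005, "dz": -0.06, "roll": 0},
  {"dx": 0.006, "dy": 0.005, "dz": -0.12, "roll": 0},
  {"dx": 0.006, "dy": 0.005, "dz": -0.18, "roll": 0},
  {"dx": 0.006, "dy": 0.005, "dz": -0.23, "roll": 0},
  {"dx": 0.006, "dy": 0.005, "dz": -0.27, "roll": 0},
  {"dx": 0.006, "dy": 0.005, "dz": -0.31, "roll": 0},
  {"dx": 0.006, "dy": 0.005, "dz": -0.31, "roll": 0},
])

```text
clock: 10.75
position: [505.5, 307.1, 81.3]
tcp_rot: [-0.261, -3.129, 0.002]
wrist_force: [-0.0, 0.5, -1.0]
grip_width: 48.3
finger_force: 52.5
```

Emit:
move_arm([
  {"dx": 0, "dy": 0, "dz": -0.015, "roll": 0},
  {"dx": 0, "dy": 0, "dz": -0.03, "roll": 0},
  {"dx": 0, "dy": 0, "dz": -0.04, "roll": 0},
  {"dx": 0, "dy": 0, "dz": -0.04, "roll": 0},
])

```text
clock: 11.15
position: [506.2, 307.6, 77.5]
tcp_rot: [0.261, 3.13, 0.001]
wrist_force: [-1.7, -0.8, 4.2]
grip_width: 48.5
finger_force: 53.1
```

Emit:
move_arm([
  {"dx": 0, "dy": 0, "dz": 0, "roll": 0},
  {"dx": 0, "dy": 0, "dz": 0, "roll": 0},
  {"dx": 0, "dy": 0, "dz": 0, "roll": 0},
], hand=0.78)

```text
clock: 11.45
position: [506.1, 307.5, 76.4]
tcp_rot: [0.261, 3.131, 0.0]
wrist_force: [0.1, -0.9, -0.4]
grip_width: 66.5
finger_force: 0.0
```

Emit:
move_arm([
  {"dx": 0, "dy": 0, "dz": 0.1, "roll": 0},
  {"dx": 0, "dy": 0, "dz": 0.35, "roll": 0},
  {"dx": 0, "dy": -0.1, "dz": 0.65, "roll": 0},
  {"dx": 0, "dy": -0.4, "dz": 0.65, "roll": 0},
  {"dx": 0.1, "dy": -0.7, "dz": 0.65, "roll": 0.014},
  {"dx": 0.3, "dy": -1.0, "dz": 0.65, "roll": 0.014},
])

```text
clock: 12.05
position: [548.1, 159.7, 175.0]
tcp_rot: [0.223, 3.133, 0.001]
wrist_force: [1.6, 0.8, 0.2]
grip_width: 66.5
finger_force: 0.0
```

Emit:
move_arm([
  {"dx": 0.3, "dy": -0.066, "dz": 0, "roll": 0},
  {"dx": 0.6, "dy": -0.066, "dz": 0, "roll": 0},
  {"dx": 0.6, "dy": -0.066, "dz": 0, "roll": 0},
  {"dx": 0.6, "dy": -0.066, "dz": 0, "roll": 0},
])

```text
clock: 12.45
position: [639.1, 150.5, 172.4]
tcp_rot: [-0.228, -3.131, 0.001]
wrist_force: [0.3, -0.1, 0.3]
grip_width: 66.9
finger_force: 0.0
```

```bash
python3 - <<'E'
from h import *
w=snap('wrist','w7.png');s=r.read_state();print(s['clock'],s['position'],s['tcp_rot'],s['wrist_force'],s['grip_width'])
u=proj(w,(686.3,147.5,12));print(u)
m=cv2.cvtColor(w['image'],cv2.COLOR_RGB2HSV);k=((m[...,2]>140)&(m[...,1]<40)).astype(np.uint8)
cs,_=cv2.findContours(k,cv2.RETR_EXTERNAL,cv2.CHAIN_APPROX_NONE)
for c in cs:
    if cv2.contourArea(c)>800 and cv2.pointPolygonTest(c,tuple(map(float,u)),False)>=-1 or cv2.contourArea(c)>3000:
        R=cv2.minAreaRect(c);print(R);b=np.array([onz(w,p,12) for p in cv2.boxPoints(R)]);print(b.round(1).tolist(),b.mean(0))
for th in(90,130):
  for c,a in darkblobs(w,(int(u[0])-80,int(u[1])-90,int(u[0])+80,int(u[1])+70),th,8,400): print(th,c.round(1),a,onz(w,c,12).round(1))
E
```

```text
12.5 [638.3223845  150.8735996  173.16922394] [-2.26807650e-01 -3.13182904e+00  5.96839407e-04] [-0.79022413  0.41500241  0.17261888] 66.42104297978413
[265.29860703 222.06664171]
((122.5, 367.4999694824219), (40.99999237060547, 30.999996185302734), -0.0)
[[874.8, -85.6, 12.0], [826.7, -70.2, 12.0], [833.8, -21.5, 12.0], [882.2, -34.8, 12.0]] [854.36723318 -53.05841575  12.        ]
((452.12481689453125, 245.14907836914062), (65.53003692626953, 132.30648803710938), 79.11447143554688)
[[707.1, 264.2, 12.0], [698.3, 392.6, 12.0], [775.8, 414.1, 12.0], [787.8, 276.1, 12.0]] [742.23032077 336.74717732  12.        ]
((262.16461181640625, 221.54852294921875), (54.41111373901367, 97.24894714355469), 2.385944128036499)
[[736.0, 105.2, 12.0], [629.9, 127.9, 12.0], [639.7, 179.6, 12.0], [747.3, 162.9, 12.0]] [688.24286915 143.90435755  12.        ]
((461.37054443359375, 64.16307830810547), (61.281917572021484, 19.187044143676758), 1.5911402702331543)
[[566.4, 309.8, 12.0], [550.9, 309.8, 12.0], [559.9, 361.7, 12.0], [575.6, 362.7, 12.0]] [563.20335355 336.01740579  12.        ]
((465.4705810546875, 26.237390518188477), (85.78520965576172, 54.53215789794922), 1.3639276027679443)
[[548.8, 302.1, 12.0], [507.9, 302.3, 12.0], [519.5, 371.3, 12.0], [561.1, 374.7, 12.0]] [534.32739662 337.58974589  12.        ]
((30.3795166015625, 91.40055084228516), (190.32504272460938, 73.90779876708984), 62.7341194152832)
[[470.3, -83.7, 12.0], [455.1, -19.9, 12.0], [599.6, 7.4, 12.0], [623.2, -67.3, 12.0]] [537.05117541 -40.86835973  12.        ]
90 [262.9 221.1] 130.9375 [684.9 145.2  12. ]
130 [247.6 183.2] 12.6875 [642.7 136.2  12. ]
130 [282.1 183.5] 12.9375 [647.9 169.5  12. ]
130 [263.2 221. ] 163.75 [684.8 145.6  12. ]
130 [272.5 223. ] 12.0625 [688.4 154.6  12. ]
```

Emit:
move_arm([
  {"dx": 0.2, "dy": -0.006, "dz": -0.1, "roll": 0},
  {"dx": 0.303, "dy": -0.006, "dz": -0.3, "roll": 0},
  {"dx": 0.303, "dy": -0.006, "dz": -0.6, "roll": 0},
  {"dx": 0.303, "dy": -0.006, "dz": -0.85, "roll": 0},
  {"dx": 0.303, "dy": -0.006, "dz": -0.97, "roll": 0},
  {"dx": 0.303, "dy": -0.006, "dz": -1.0, "roll": 0},
  {"dx": 0.303, "dy": -0.006, "dz": -1.0, "roll": 0},
])

```text
clock: 13.2
position: [683.2, 150.5, 24.5]
tcp_rot: [-0.225, -3.133, 0.0]
wrist_force: [0.5, -0.2, 0.6]
grip_width: 66.5
finger_force: 0.0
```

Emit:
move_arm([
  {"dx": 0, "dy": 0, "dz": -0.01, "roll": 0},
  {"dx": 0, "dy": 0, "dz": -0.02, "roll": 0},
  {"dx": 0, "dy": 0, "dz": -0.02, "roll": 0},
])

```text
clock: 13.5
position: [684.7, 150.2, 22.2]
tcp_rot: [0.226, 3.131, 0.001]
wrist_force: [-0.3, -0.5, 0.1]
grip_width: 66.5
finger_force: 0.0
```

Emit:
move_arm([
  {"dx": 0.01, "dy": -0.023, "dz": -0.005, "roll": 0},
  {"dx": 0.01, "dy": -0.023, "dz": -0.005, "roll": 0},
  {"dx": 0.01, "dy": -0.023, "dz": -0.005, "roll": 0},
])

```text
clock: 13.8
position: [685.7, 146.3, 20.2]
tcp_rot: [0.227, 3.133, 0.0]
wrist_force: [0.1, -0.7, -0.5]
grip_width: 66.9
finger_force: 0.0
```

Emit:
move_arm([
  {"dx": 0, "dy": 0, "dz": 0, "roll": 0},
  {"dx": 0, "dy": 0, "dz": 0, "roll": 0},
  {"dx": 0, "dy": 0, "dz": 0, "roll": 0},
  {"dx": 0, "dy": 0, "dz": 0, "roll": 0},
], hand=0, force=50)

```text
clock: 14.2
position: [685.8, 146.6, 20.5]
tcp_rot: [0.227, 3.133, 0.0]
wrist_force: [0.0, -0.1, 2.2]
grip_width: 48.7
finger_force: 53.4
```

Emit:
move_arm([
  {"dx": 0, "dy": 0, "dz": 0.1, "roll": 0},
  {"dx": 0, "dy": 0, "dz": 0.3, "roll": 0},
  {"dx": 0, "dy": 0, "dz": 0.6, "roll": 0},
  {"dx": 0, "dy": 0, "dz": 0.9, "roll": 0},
  {"dx": -0.05, "dy": 0, "dz": 1.0, "roll": 0},
  {"dx": -0.3, "dy": 0, "dz": 1.0, "roll": 0},
  {"dx": -0.3, "dy": 0, "dz": 1.0, "roll": 0},
])

```text
clock: 14.9
position: [635.8, 146.3, 170.0]
tcp_rot: [-0.225, -3.129, 0.002]
wrist_force: [-0.8, -0.0, -1.2]
grip_width: 48.7
finger_force: 53.0
```

Emit:
move_arm([
  {"dx": -0.3, "dy": 0.1, "dz": 0, "roll": -0.016},
  {"dx": -0.55, "dy": 0.3, "dz": 0, "roll": -0.016},
  {"dx": -0.75, "dy": 0.55, "dz": 0, "roll": -0.016},
  {"dx": -0.872, "dy": 0.8, "dz": 0, "roll": -0.016},
  {"dx": -0.872, "dy": 1.0, "dz": 0, "roll": -0.016},
  {"dx": -0.872, "dy": 1.0, "dz": 0, "roll": -0.016},
])

```text
clock: 15.5
position: [508.7, 299.8, 170.0]
tcp_rot: [-0.259, -3.131, -0.001]
wrist_force: [0.3, -0.1, -1.9]
grip_width: 48.7
finger_force: 53.0
```

Emit:
move_arm([
  {"dx": 0, "dy": 0.071, "dz": -0.1, "roll": 0},
  {"dx": 0, "dy": 0.071, "dz": -0.2, "roll": 0},
  {"dx": 0, "dy": 0.071, "dz": -0.2, "roll": 0},
  {"dx": 0, "dy": 0.071, "dz": -0.2, "roll": 0},
])

```text
clock: 15.9
position: [509.6, 306.4, 139.2]
tcp_rot: [-0.268, -3.128, 0.002]
wrist_force: [0.2, 0.1, -1.4]
grip_width: 49.0
finger_force: 53.0
```

```bash
python3 - <<'E'
from h import *
w=snap('wrist','w8.png');s=r.read_state();print(s['clock'],s['position'],s['tcp_rot'],s['wrist_force'],s['grip_width'])
d=np.radians(-9.6);ex=np.array([np.cos(d),np.sin(d),0]);ey=np.array([-ex[1],ex[0],0])
zt=s['position'][2]-20.5+12;t=np.array([*s['position'][:2],zt])
e=[proj(w,t-42*ex+17*k*ey) for k in(-1,1)];print('exp',np.round(e,1).tolist())
for th in(70,110,140,165):
  for c,a in darkblobs(w,(180,50,340,260),th,8,200): print(th,c.round(1),a)
cv2.imwrite('pics/w8b.png',cv2.resize(w['image'],None,fx=1.5,fy=1.5,interpolation=cv2.INTER_CUBIC)[:,:,::-1])
E
```

```text
15.95 [509.99299326 306.6253289  140.00458593] [-2.67598336e-01 -3.12965507e+00  7.52746039e-04] [ 0.56070654  0.42408112 -0.31828437] 48.89220808356089
exp [[224.1, 183.0], [300.1, 182.8]]
70 [302.9  50.8] 8.4375
70 [295.9  53.3] 12.5
70 [200.8  73.5] 30.375
70 [321.1  73.5] 30.625
70 [185.2  91.9] 36.375
70 [240.6 118.4] 27.8125
70 [281.  118.4] 25.875
70 [338.2 117.8] 9.0625
70 [334.5 138.3] 10.75
70 [337.4 170.7] 8.5
70 [329.5 174.9] 9.5
70 [332.9 174.4] 12.375
70 [185.6 209.1] 9.375
70 [190.6 220. ] 12.5625
70 [207.5 253.5] 76.3125
70 [314.7 253.5] 79.8125
70 [334.3 253. ] 107.125
70 [187.1 253.6] 122.5625
110 [200.9  73.5] 39.125
110 [321.2  73.5] 39.4375
110 [256.2 104.8] 22.4375
110 [240.7 118.4] 36.5625
110 [281.  118.4] 33.5625
110 [327.1 140.5] 13.625
110 [221.5 159.7] 18.5625
110 [222.7 182. ] 8.75
110 [206.5 230.7] 10.25
110 [314.8 253. ] 97.625
110 [207.5 253. ] 92.5625
140 [200.9  73.5] 45.6875
140 [321.2  73.5] 46.0625
140 [240.7 118.4] 43.4375
140 [281.1 118.3] 39.75
140 [245.5 126.7] 15.6875
140 [220.5 147.8] 160.25
140 [258.1 132.8] 151.125
140 [302.9 149.2] 56.75
140 [235.2 145.9] 39.6875
140 [289.6 147.4] 27.75
140 [223.6 184.9] 62.8125
140 [300.5 185.8] 58.75
140 [206.6 230.9] 23.5625
140 [315.8 231.2] 12.75
140 [207.5 252.6] 107.25
140 [314.8 252.7] 112.875
140 [261.  249.6] 29.4375
165 [201.   73.5] 52.1875
165 [321.2  73.5] 52.1875
165 [281.1 118.3] 46.125
165 [235.6 145.8] 67.75
165 [288.9 145.8] 71.25
165 [248.9 149.5] 18.9375
165 [243.8 161.3] 9.5625
165 [280.6 161.6] 10.0625
165 [223.4 185. ] 98.5625
165 [300.5 186. ] 92.5
165 [315.8 231.1] 20.25
165 [255.8 252.4] 134.625
```

```bash
python3 - <<'E'
from h import *
w=load('w8.png');d=np.radians(-9.6);ex=np.array([np.cos(d),np.sin(d),0]);ey=np.array([-ex[1],ex[0],0])
def m(a,b,z,o):
    p,q=onz(w,a,z),onz(w,b,z);print(((p+q)/2+o*ex).round(1),np.linalg.norm(p-q).round(1),'yaw',np.degrees(np.arctan2(*(q-p)[1::-1])).round(1))
m((223.5,185),(300.5,185.9),131.5,42);m((235.4,145.8),(289.2,145.8),68,42);m((200.9,73.5),(321.2,73.5),12,88.4);m((240.7,118.4),(281,118.4),77,58.3)
E
```

```text
[511.2 306.4 131.5] 34.6 yaw 79.6
[504.8 307.7  68. ] 34.5 yaw 80.3
[505.2 306.8  12. ] 92.5 yaw 80.2
[503.  307.2  77. ] 24.0 yaw 80.2
```

Emit:
move_arm([
  {"dx": -0.044, "dy": 0.005, "dz": 0, "roll": 0.007},
  {"dx": -0.044, "dy": 0.005, "dz": -0.06, "roll": 0.007},
  {"dx": -0.044, "dy": 0.005, "dz": -0.12, "roll": 0.007},
  {"dx": -0.044, "dy": 0.005, "dz": -0.18, "roll": 0.007},
  {"dx": -0.044, "dy": 0.005, "dz": -0.23, "roll": 0.007},
  {"dx": -0.044, "dy": 0.005, "dz": -0.27, "roll": 0.007},
  {"dx": -0.044, "dy": 0.005, "dz": -0.31, "roll": 0.007},
  {"dx": -0.044, "dy": 0.005, "dz": -0.31, "roll": 0.007},
])

```text
clock: 16.75
position: [502.8, 307.7, 92.6]
tcp_rot: [-0.249, -3.13, 0.002]
wrist_force: [0.6, -0.8, -1.2]
grip_width: 48.5
finger_force: 53.1
```

Emit:
move_arm([
  {"dx": 0, "dy": 0, "dz": -0.01, "roll": 0},
  {"dx": 0, "dy": 0, "dz": -0.02, "roll": 0},
  {"dx": 0, "dy": 0, "dz": -0.03, "roll": 0},
  {"dx": 0, "dy": 0, "dz": -0.03, "roll": 0},
])

```text
clock: 17.15
position: [503.2, 308.0, 89.2]
tcp_rot: [0.249, 3.132, -0.0]
wrist_force: [0.2, -0.8, -1.2]
grip_width: 49.0
finger_force: 53.1
```

Emit:
move_arm([
  {"dx": 0, "dy": 0, "dz": -0.008, "roll": 0},
  {"dx": 0, "dy": 0, "dz": -0.012, "roll": 0},
  {"dx": 0, "dy": 0, "dz": -0.012, "roll": 0},
])

```text
clock: 17.45
position: [503.4, 308.1, 88.4]
tcp_rot: [0.249, 3.131, 0.001]
wrist_force: [-2.0, -0.7, 4.5]
grip_width: 48.8
finger_force: 53.7
```

Emit:
move_arm([
  {"dx": 0, "dy": 0, "dz": 0, "roll": 0},
  {"dx": 0, "dy": 0, "dz": 0, "roll": 0},
  {"dx": 0, "dy": 0, "dz": 0, "roll": 0},
  {"dx": 0, "dy": 0, "dz": 0.1, "roll": 0},
  {"dx": 0, "dy": 0, "dz": 0.35, "roll": 0},
  {"dx": 0, "dy": -0.1, "dz": 0.6, "roll": 0},
  {"dx": 0, "dy": -0.4, "dz": 0.6, "roll": 0.08},
  {"dx": 0.02, "dy": -0.7, "dz": 0.6, "roll": 0.16},
  {"dx": 0.05, "dy": -1.0, "dz": 0.6, "roll": 0.237},
], hand=0.78)

```text
clock: 18.35
position: [510.6, 156.8, 177.8]
tcp_rot: [-0.345, 3.122, 0.0]
wrist_force: [0.9, -0.7, 1.0]
grip_width: 66.4
finger_force: 0.0
```

Emit:
move_arm([
  {"dx": 0, "dy": -0.33, "dz": 0, "roll": 0},
  {"dx": 0, "dy": -0.66, "dz": 0, "roll": 0},
  {"dx": 0, "dy": -1.0, "dz": 0, "roll": 0},
])

```text
clock: 18.65
position: [510.5, 7.2, 177.5]
tcp_rot: [-0.336, 3.123, -0.0]
wrist_force: [-0.9, -0.3, -0.1]
grip_width: 66.6
finger_force: 0.0
```

Emit:
move_arm([
  {"dx": 0, "dy": -0.2, "dz": 0, "roll": 0},
  {"dx": 0, "dy": -0.36, "dz": 0, "roll": 0},
  {"dx": 0, "dy": -0.36, "dz": 0, "roll": 0},
  {"dx": 0, "dy": -0.36, "dz": 0, "roll": 0},
], hand=0.5)

```text
clock: 19.05
position: [510.7, -45.3, 177.3]
tcp_rot: [-0.333, 3.124, 0.001]
wrist_force: [-0.4, 0.3, 0.5]
grip_width: 42.7
finger_force: 0.0
```

```bash
python3 - <<'E'
from h import *
w=snap('wrist','w9.png');s=r.read_state();print(s['clock'],s['position'],s['tcp_rot'],s['wrist_force'],s['grip_width'])
print(proj(w,(512.6,-47.5,40)))
cv2.imwrite('pics/w9b.png',cv2.resize(w['image'],None,fx=1.5,fy=1.5,interpolation=cv2.INTER_CUBIC)[:,:,::-1])
E
```

```text
19.1 [510.7236009  -44.68742683 177.31638947] [ 3.34874607e-01 -3.12362399e+00 -5.96579800e-04] [-0.44734916 -0.86494804 -1.47989128] 42.48299969565878
[258.63459736 186.05672754]
```

View pics/w9b.png

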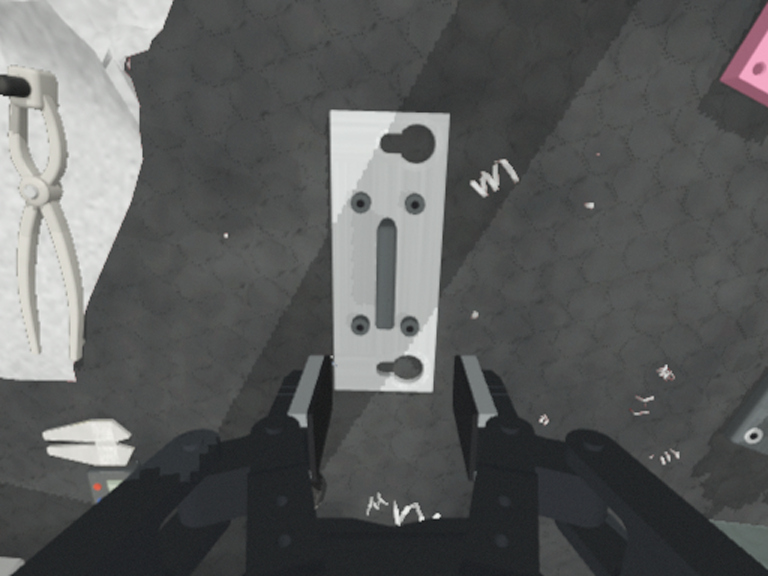

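The plate is seen square, with the wide keyhole ends on the right at (416,143) and (406,367). The bushes are at (361,203), (415,204), (410,326) and (360,326), and the bar runs from (388,218) to (385,328).

```bash
python3 - <<'E'
from h import *
W=load('w9.png');f=lambda u,v:np.array([u/1.5-.2,v/1.5-.2])
def rep(n,P,z):
    Q=np.array([onz(W,f(*p),z) for p in P]);a=Q[2]+Q[3]-Q[0]-Q[1];b=Q[1]+Q[2]-Q[0]-Q[3]
    print(n,Q.mean(0).round(1),'x',np.degrees(np.arctan2(a[1],a[0])).round(1),np.hypot(*a[:2])/2,'y',np.degrees(np.arctan2(b[1],b[0])).round(1),np.hypot(*b[:2])/2)
rep('bush',[(361,203),(415,204),(410,326),(360,326)],15)
rep('corn',[(330,110),(450,114),(433,391),(334,391)],6)
a,b=onz(W,f(388,218),40),onz(W,f(385,328.5),40);print('bar',(a+b)/2,np.linalg.norm(a-b),np.degrees(np.arctan2(*(b-a)[1::-1])))
T=load('top1.png');c=np.array([(630,299),(678,290),(706,408),(657,418)])/4+[160,110]-.4
print(tri((W,f(386.5,264.75)),(T,c.mean(0))))
E
```

```text
bush [512.8 -48.9  15. ] x 10.6 83.03505027131973 y 101.7 33.85131230861914
corn [514.1 -48.7   6. ] x 10.7 192.97213265779862 y 101.3 72.86313533274509
bar [510.43664134 -49.06942209  40.        ] 69.13397054580697 10.468243522829171
(array([514.85073163, -49.00881368,   3.54057837]), [np.float64(0.7149245755144896), np.float64(0.7149245755145537)])
```

Emit:
move_arm([
  {"dx": 0.012, "dy": -0.027, "dz": -0.25, "roll": -0.013},
  {"dx": 0.012, "dy": -0.027, "dz": -0.5, "roll": -0.013},
  {"dx": 0.012, "dy": -0.027, "dz": -0.75, "roll": -0.013},
  {"dx": 0.012, "dy": -0.027, "dz": -0.88, "roll": -0.013},
  {"dx": 0.012, "dy": -0.027, "dz": -0.929, "roll": -0.013},
  {"dx": 0.012, "dy": -0.027, "dz": -0.929, "roll": -0.013},
  {"dx": 0.012, "dy": -0.027, "dz": -0.929, "roll": -0.013},
])

```text
clock: 19.8
position: [513.4, -48.6, 39.2]
tcp_rot: [-0.304, 3.125, -0.0]
wrist_force: [-0.1, -0.8, 0.2]
grip_width: 42.6
finger_force: 0.0
```

Emit:
move_arm([
  {"dx": 0, "dy": 0, "dz": 0, "roll": 0},
  {"dx": 0, "dy": 0, "dz": 0, "roll": 0},
  {"dx": 0, "dy": 0, "dz": 0, "roll": 0},
  {"dx": 0, "dy": 0, "dz": 0, "roll": 0},
  {"dx": 0, "dy": 0, "dz": 0, "roll": 0},
], hand=0, force=80)

```text
clock: 20.3
position: [513.4, -49.0, 39.5]
tcp_rot: [-0.303, 3.124, 0.0]
wrist_force: [-0.9, 1.4, 6.2]
grip_width: 10.4
finger_force: 78.6
```

Emit:
move_arm([
  {"dx": 0, "dy": 0, "dz": 0.1, "roll": 0},
  {"dx": 0, "dy": 0, "dz": 0.35, "roll": 0},
  {"dx": 0, "dy": 0, "dz": 0.65, "roll": 0},
  {"dx": 0, "dy": 0.05, "dz": 0.95, "roll": 0},
  {"dx": 0, "dy": 0.25, "dz": 1.0, "roll": 0},
  {"dx": 0, "dy": 0.6, "dz": 1.0, "roll": -0.07},
  {"dx": 0, "dy": 0.6, "dz": 1.0, "roll": -0.07},
])

```text
clock: 21.0
position: [512.2, 45.0, 188.2]
tcp_rot: [-0.134, 3.139, 0.004]
wrist_force: [0.3, -1.2, -5.4]
grip_width: 10.6
finger_force: 79.2
```

Emit:
move_arm([
  {"dx": -0.02, "dy": 0.2, "dz": 0, "roll": -0.05},
  {"dx": -0.04, "dy": 0.45, "dz": 0, "roll": -0.1},
  {"dx": -0.06, "dy": 0.7, "dz": 0, "roll": -0.161},
  {"dx": -0.073, "dy": 0.9, "dz": 0, "roll": -0.161},
  {"dx": -0.073, "dy": 1.0, "dz": 0, "roll": -0.161},
])

```text
clock: 21.5
position: [500.7, 192.7, 187.2]
tcp_rot: [-0.262, -3.129, 0.0]
wrist_force: [-0.2, -0.6, -5.1]
grip_width: 10.2
finger_force: 79.5
```

Emit:
move_arm([
  {"dx": 0, "dy": 0.2, "dz": 0, "roll": 0},
  {"dx": 0, "dy": 0.4, "dz": -0.05, "roll": 0},
  {"dx": 0, "dy": 0.6, "dz": -0.15, "roll": 0},
  {"dx": 0, "dy": 0.66, "dz": -0.25, "roll": 0},
  {"dx": 0, "dy": 0.66, "dz": -0.25, "roll": 0},
  {"dx": 0, "dy": 0.66, "dz": -0.25, "roll": 0},
])

```text
clock: 22.1
position: [501.2, 288.7, 149.9]
tcp_rot: [-0.266, -3.129, 0.003]
wrist_force: [0.8, 0.3, -4.0]
grip_width: 10.3
finger_force: 79.5
```

```bash
python3 - <<'E'
from h import *
w=snap('wrist','w10.png');s=r.read_state();print(s['clock'],s['position'],s['tcp_rot'],s['wrist_force'],s['grip_width'])
cv2.imwrite('pics/w10b.png',cv2.resize(w['image'],None,fx=1.5,fy=1.5,interpolation=cv2.INTER_CUBIC)[:,:,::-1])
E
```

```text
22.15 [501.61469213 288.69470545 150.70208707] [-2.67333793e-01 -3.12986066e+00  1.58538920e-03] [ 0.30452821  0.07627049 -3.65096042] 10.422832218731626
```

View pics/w10b.png

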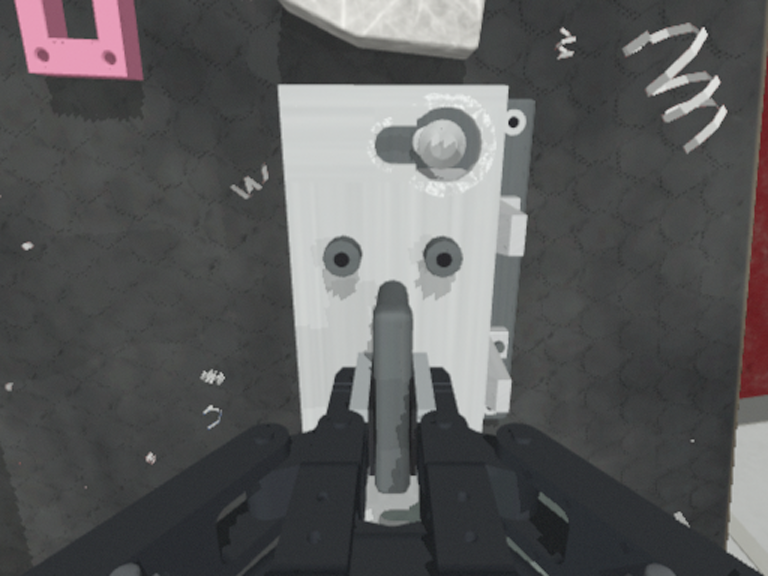

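The stud head at (439,145) shows inside the wide keyhole end, about (445,145). The near bushes are at (342,259) and (444,259), and the plate is square with the jig. Computing the residual.

```bash
python3 - <<'E'
from h import *
W=load('w10.png');f=lambda u,v:np.array([u/1.5-.2,v/1.5-.2])
d=np.radians(-9.75);ex=np.array([np.cos(d),np.sin(d),0]);ey=np.array([-ex[1],ex[0],0]);z0=150.7-39.5
p=(onz(W,f(342,259),z0+15)+onz(W,f(444,259),z0+15))/2+42*ex
e1=p-78*ex+17*ey;e2=onz(W,f(445,145),z0+6);s=onz(W,f(438.5,144),94)
c=(onz(W,f(279,86),z0+6)+onz(W,f(508,86),z0+6))/2
for n,q in(('eye from bush',e1),('eye seen',e2),('eye from edge',c+18*ex+17*ey)):
    D=s-q;print(n,q.round(1),'stud',s.round(1),'dx_j',(D@ex).round(1),'dy_j',(D@ey).round(1))
print('plate ctr',p, 'base hole', onz(W,f(514,122),12))
E
```

```text
eye from bush [427.  318.7 126.2] stud [427.3 318.6  94. ] dx_j 0.2 dy_j -0.0
eye seen [427.1 318.5 117.2] stud [427.3 318.6  94. ] dx_j 0.2 dy_j 0.1
eye from edge [427.5 318.7 117.2] stud [427.3 318.6  94. ] dx_j -0.2 dy_j -0.1
plate ctr [501.04251344 288.73245565 126.2       ] base hole [425.88294336 367.65527571  12.        ]
```

Emit:
move_arm([
  {"dx": 0, "dy": 0, "dz": -0.03, "roll": 0},
  {"dx": 0, "dy": 0, "dz": -0.06, "roll": 0},
  {"dx": 0, "dy": 0, "dz": -0.09, "roll": 0},
  {"dx": 0, "dy": 0, "dz": -0.12, "roll": 0},
  {"dx": 0, "dy": 0, "dz": -0.14, "roll": 0},
  {"dx": 0, "dy": 0, "dz": -0.16, "roll": 0},
  {"dx": 0, "dy": 0, "dz": -0.18, "roll": 0},
  {"dx": 0, "dy": 0, "dz": -0.18, "roll": 0},
])

```text
clock: 22.95
position: [501.3, 289.9, 123.0]
tcp_rot: [-0.266, -3.13, 0.001]
wrist_force: [-0.1, -0.3, -4.9]
grip_width: 10.3
finger_force: 79.5
```

Emit:
move_arm([
  {"dx": 0, "dy": 0, "dz": -0.01, "roll": 0},
  {"dx": 0, "dy": 0, "dz": -0.02, "roll": 0},
  {"dx": 0, "dy": 0, "dz": -0.02, "roll": 0},
])

```text
clock: 23.25
position: [501.5, 289.9, 120.4]
tcp_rot: [-0.266, -3.13, 0.0]
wrist_force: [0.0, 0.3, -5.0]
grip_width: 10.2
finger_force: 79.5
```

Emit:
move_arm([
  {"dx": 0, "dy": 0, "dz": -0.006, "roll": 0},
  {"dx": 0, "dy": 0, "dz": -0.01, "roll": 0},
  {"dx": 0, "dy": 0, "dz": -0.01, "roll": 0},
])

```text
clock: 23.55
position: [501.6, 290.0, 119.5]
tcp_rot: [0.266, 3.13, 0.0]
wrist_force: [-1.6, -1.1, -1.1]
grip_width: 10.5
finger_force: 80.0
```

Emit:
move_arm([
  {"dx": 0.003, "dy": 0.018, "dz": 0, "roll": 0},
  {"dx": 0.006, "dy": 0.036, "dz": 0, "roll": 0},
  {"dx": 0.009, "dy": 0.054, "dz": 0, "roll": 0},
  {"dx": 0.012, "dy": 0.072, "dz": 0, "roll": 0},
  {"dx": 0.015, "dy": 0.09, "dz": 0, "roll": 0},
  {"dx": 0.019, "dy": 0.112, "dz": 0, "roll": 0},
  {"dx": 0.019, "dy": 0.112, "dz": 0, "roll": 0},
  {"dx": 0.019, "dy": 0.112, "dz": 0, "roll": 0},
])

```text
clock: 24.35
position: [504.7, 307.3, 119.5]
tcp_rot: [0.266, 3.13, 0.002]
wrist_force: [-2.3, -1.2, 3.8]
grip_width: 10.3
finger_force: 80.7
```

```bash
python3 - <<'E'
from h import *
w=snap('wrist','w11.png');s=r.read_state();print(s['clock'],s['position'],s['tcp_rot'],s['wrist_force'],s['grip_width'])
d=np.radians(-9.75);ex=np.array([np.cos(d),np.sin(d),0]);ey=np.array([-ex[1],ex[0],0])
z0=80
for th in(60,90): print(th,[(c.round(1).tolist(),a) for c,a in darkblobs(w,(180,30,360,220),th,12,700)])
pc=np.array([*(s['position'][:2]-[.5,0]),z0])
print('exp bush',proj(w,pc-42*ex-17*ey+[0,0,15]),proj(w,pc-42*ex+17*ey+[0,0,15]),'exp stud',proj(w,[427.3,318.6,96]))
E
```

```text
24.4 [504.69073993 307.25718319 119.47817824] [2.65561575e-01 3.12971635e+00 1.70786832e-03] [-1.5613095  -1.38621208  4.79388171] 10.118052244184245
60 [([227.1, 172.8], np.float64(65.75)), ([295.5, 172.9], np.float64(65.8125))]
90 [([286.3, 163.8], np.float64(31.5)), ([237.9, 165.2], np.float64(14.375)), ([227.2, 172.8], np.float64(87.1875)), ([295.6, 172.9], np.float64(87.5625)), ([256.5, 198.1], np.float64(177.875)), ([269.3, 198.4], np.float64(37.625))]
exp bush [227.40727886 171.25413124] [295.55204399 171.31315073] exp stud [257.57617766  96.44883527]
```

```bash
python3 - <<'E'
from h import *
w=load('w11.png');d=np.radians(-9.75);ex=np.array([np.cos(d),np.sin(d),0])
b=(onz(w,(227.15,172.8),95)+onz(w,(295.55,172.9),95))/2
print('plate ctr',b+42*ex,'stud exp if centred',proj(w,b-36*ex+[0,0,1]))
g=cv2.GaussianBlur(cv2.cvtColor(w['image'],cv2.COLOR_RGB2GRAY),(3,3),0)[60:140,200:330]
c=cv2.HoughCircles(g,cv2.HOUGH_GRADIENT,1,8,param1=60,param2=10,minRadius=8,maxRadius=24)
print((c[0,:6]+[200,60,0]).round(1).tolist())
E
```

```text
plate ctr [504.97755051 307.05779871  95.        ] stud exp if centred [261.45841652  97.61755768]
[[296.5, 94.5, 23.4], [295.5, 107.5, 23.4], [260.5, 97.5, 10.5], [292.5, 85.5, 23.4], [268.5, 90.5, 21.0], [293.5, 74.5, 15.2]]
```

The stud's top circle at (260.5,97.5) is within about 0.5 mm of the slot-end centre, so the plate is locked. Releasing.

Emit:
move_arm([
  {"dx": 0, "dy": 0, "dz": 0, "roll": 0},
  {"dx": 0, "dy": 0, "dz": 0, "roll": 0},
  {"dx": 0, "dy": 0, "dz": 0, "roll": 0},
  {"dx": 0, "dy": 0, "dz": 0, "roll": 0},
  {"dx": 0, "dy": 0, "dz": 0.1, "roll": 0},
  {"dx": 0, "dy": 0, "dz": 0.2, "roll": 0},
  {"dx": 0, "dy": 0, "dz": 0.4, "roll": 0},
  {"dx": 0, "dy": 0, "dz": 0.6, "roll": 0},
  {"dx": 0, "dy": 0, "dz": 0.6, "roll": 0},
], hand=0.5)

```text
clock: 25.3
position: [506.0, 307.7, 213.6]
tcp_rot: [0.266, 3.125, 0.007]
wrist_force: [0.9, 0.0, 0.2]
grip_width: 42.9
finger_force: 0.0
```

```bash
python3 - <<'E'
from h import *
w=snap('wrist','w12.png');s=r.read_state();print(s['clock'],s['position'],s['wrist_force'],s['grip_width'])
d=np.radians(-9.75);ex=np.array([np.cos(d),np.sin(d),0]);ey=np.array([-ex[1],ex[0],0]);pc=np.array([504.9,307.1,80])
for x in(-42,42):
  for y in(-17,17):print('exp bush',proj(w,pc+x*ex+y*ey+[0,0,15]).round(1))
print([(c.round(1).tolist(),a) for c,a in darkblobs(w,(200,60,330,300),70,8,150)])
for x in(-78,78):print('stud exp centred',proj(w,pc+x*ex+[0,0,16]).round(1))
g=cv2.GaussianBlur(cv2.cvtColor(w['image'],cv2.COLOR_RGB2GRAY),(3,3),0)
u=proj(w,pc-78*ex+[0,0,16]).astype(int);q=g[u[1]-35:u[1]+35,u[0]-35:u[0]+35]
c=cv2.HoughCircles(q,cv2.HOUGH_GRADIENT,1,8,param1=60,param2=9,minRadius=5,maxRadius=16)
print((c[0,:4]+[u[0]-35,u[1]-35,0]).round(1).tolist())
E
```

```text
25.35 [505.47137003 307.39661024 211.2969334 ] [ 0.82894221 -0.1952134  -0.35150254] 42.36723929015054
exp bush [238.4 139.2]
exp bush [281.3 139.2]
exp bush [240.6 234.4]
exp bush [279.2 234.4]
[([321.6, 64.9], np.float64(38.875)), ([299.5, 64.4], np.float64(15.125)), ([321.9, 81.6], np.float64(19.9375)), ([321.2, 88.7], np.float64(55.0)), ([201.4, 94.5], np.float64(8.1875)), ([318.9, 98.5], np.float64(20.625)), ([238.3, 139.0], np.float64(24.6875)), ([281.2, 139.1], np.float64(24.8125)), ([240.4, 234.5], np.float64(16.9375)), ([278.9, 234.5], np.float64(17.4375)), ([326.5, 252.7], np.float64(82.9375)), ([273.7, 262.0], np.float64(118.375))]
stud exp centred [259.8  91.4]
stud exp centred [259.9 270.1]
[[280.5, 90.5, 15.4], [258.5, 90.5, 7.3], [260.5, 98.5, 9.6], [280.5, 99.5, 11.0]]
```

The plate stayed put: all four bushes are within 0.5 px of where they should be, it is flat at z = 80, and the studs are at the slot ends. Handing in.

```bash
python3 -c "
from cell import r
print(r.close_job())"
```

```text
the job is handed in; nothing more can be done
None
```

The housing, spacer and cover are stacked in the nest and the drill plate is slid under both stud heads to the narrow slot ends. I handed the job in at about 25 s; the hand-in returned no verdict.

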